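Weigh the compound pail on the hand scale

ROBOT

A 6-joint arm with a two-finger parallel gripper is mounted at the origin on the work surface. World frame = base frame: x ahead of the robot, y to its left, z up, the work surface at z = 0. Lengths are in m, angles in rad, forces in N, time in s.
With the tool pointing down it reaches from about 0.275 to 0.85 m from the base axis. Payload 19 kg.
Tool frame: the origin (TCP) lies on the centre line of the jaws, within the pads' length; the fingertips stand 14 mm ahead of it and the grasp point (between the pads) lies 5 mm behind it; y points along the fingers, z is the direction in which the jaws open and shut, and the axes are right-handed (so a half turn about y gives the same grasp; the last joint's range is limited). The gripper opens to 85 mm and grips with 20 to 120 N. Pads are 22 mm wide; open, the fingers measure 114 mm over their backs; the gripper's body (76 mm by 85 mm) begins 54 mm behind the grasp point. The pads swing forward as they close: fully open they stand 13 mm farther back than shut.
Start: joints at [1.013, 0.15, 1.437, -0, 1.554, -0.134], TCP at [0.236, 0.524, 0.245] pointing down, gripper open.
Joint ranges: [-2.8, 2.8], [-0.68, 2.1], [0.12, 2.68], [-1.39, 4.53], [0.16, 2.79], [-2.81, 2.81]. Speed limits (rad/s): [1.89, 1.89, 2.22, 3.01, 3.01, 3.01].

INTERFACE

Orientations are given as a 3x3 rotation matrix whose columns are the frame's x, y, z axes.
In Python, from plant import r gives the robot as it stands. The module is installed in compiled form; this text tells all that it offers.
- The arm moves only by the tool arm_command, never from a script. Its argument "motion" is one flat list of numbers, 4 for each row, row after row: the shift along the tool's x, y, z each as a share of 0.25 m, from -1 to 1, then the turn about the tool's y as a share of 0.5 rad, from -1 to 1. A call has 1 to 8 rows; each row is the pose to reach, as a shift and turn from the pose measured when the call began, along the tool's axes at that moment; what a row does not reach only later rows make up. A row lasts 1/8 s, in which the tool goes at most 62.5 mm and 10.7 degrees, less where a joint would pass 70% of its speed; a pose out of reach is approached as far as the arm can. A call with a number of a shift or a turn outside -1 to 1 is refused whole. A call with a gripper value outside its range is refused whole. "claw" is the opening, from 0 (shut) to 1 (fully open), set as the call begins (left out, the last holds). The fingers move at their own pace and stop on an object; "newtons" is the grip in N (left out, the last holds). Time passes only in rows, so rows that repeat a pose let the fingers close. It gives the time, the measured TCP pose, the force and the opening at its end, in the units of the state.
- r.get_obs(): the state, without advancing time (a new reading comes with each control period).
- r.camera(name): name is "scene" or "top" or "wrist"; returns a dict with "img" (400x640x3 uint8, red, green, blue), "intrinsics" (3x3 intrinsics, pixels), "camera_from_world" (4x4, takes a point from world to camera coordinates). Camera axes: x right, y down, z forward; pixel columns grow to the right and rows downward; lengths in m; the calibration is good to about 2 mm. A picture is of the moment at which its call begins. There is no depth.
- r.close_job(): hands the job in, once; it reports no verdict.
The state is a dict: "clock": time; "joint_positions": joint angles; "dq": joint speeds; "joint_torque": joint torques, N m; "tool_pos": TCP position; "ee_rot": TCP orientation; "ft_force": force on the tool from outside, world axes, zero at the start; "ft_torque": the same for the moment, N m; "gripper_width": finger opening in m.
Only numpy, scipy, OpenCV 4.12 (cv2) and the standard library are available. Lean on these libraries where they do the work, as an engineer would, in place of code of your own. Each camera call takes 0.05 s, during which the arm holds its last target.

TASK

Take the hand scale off its bracket, hook it under the wire bail of the pail and ease the pail up on the spring until it hangs only just clear of the table (about 15 mm, never more than 30 mm), and keep it hanging still for two seconds so that the weight can be read. Then set the pail gently back where it stood, unhook it, and hang the scale in its bracket again as it was. Lift the pail by the scale alone, without jerking or pressing on it, and leave the other things alone.

Things in the scene. Friction and masses are not known exactly. Their poses are not given: they have to be found in the camera images.
- pail: The thing to weigh: closed round steel pail, 94 mm across its lid (widest), 50 mm high to the flat lid, with a stiff fixed upright wire arch (bail) over it. Weight unknown: 0.28 to 0.72 kg. Origin: centre of its underside, z up. The bail lies in the pail's own y-z plane (spans y = -48 to +48 mm), so a hook passes under it along the pail's x.
- pail_bail (a point): Underside of the peak of the pail's bail, 92.5 mm above the pail's underside and 42.5 mm above its lid. The wire is 5 mm thick; from the peak it slopes down about 18 degrees to either side.
- scale: Sprung hand scale hung upright in the bracket: black collar disc 46 mm across and 6 mm thick, below it a tube 20 mm across and 55 mm long, above it a thin neck (14 mm) and a black T-handle bar 14 mm thick (along x), 70 mm long (along y), 20 mm high, its middle 38 mm above the origin. Origin: centre of the collar's underside; z up, x the way the hook's open side faces, at the start towards the bracket's upright sheet. 0.17 kg.
- scale_rod (a joint): Stretch of the scale's spring, in m: 0 with the rod fully in, growing as the hook is pulled down out of the tube, to a stop at 0.085. 100 N per m (10 mm per newton) after about 0.1 N; marked by rings on the rod.
- scale_hook (a point): Inside bottom of the hook, where the bail rests: on the scale's axis, 118 mm below the scale's origin with the spring slack, lower by the stretch otherwise. 6 mm wire: underside 6 mm below this point; straight shank 13 mm behind the axis (-x) up to 54 mm above this point, then back in to the axis; upturned tip 14 mm ahead (+x), its top 15 mm above this point; mouth 21 mm wide.
- bracket: Fixed stand of perforated steel with a fork on top: two level prongs 15 mm wide, 30 mm apart, 75 mm long (from 32 mm in front of the seat), top face 165 mm above the table; the slot between them is open to the bracket's own -x side and closed by the upright sheet 37 mm behind the seat (+x). Foot 90 x 90 mm. Origin: centre of its foot.
- bracket_seat (a point): Seat of the hung scale: midway between the prongs at the height of their top face, where the centre of the collar's underside rests.
- tin: Bystander: plain round steel tin without a bail, 76 mm across, 48 mm high. Origin: centre of its underside. (Out of the way on a 100 mm high steel shelf along the far side of the table stand a dual-head sprayer and a brush stand, both fixed, up to 240 mm above the table.)
- pad_plate: Bystander: aluminium pad plate lying flat, 90 mm across, 8 mm thick, with a 24 mm stud in the middle, 18 mm high in all. Origin: centre of its underside.
Not all that is in view belongs to the job. Of the things that look like the scale, the larger one is meant. Leave any turquoise look-alike of the pail alone.

How it is judged:
On the way, in this order (a step that is already met when the one before it is completed fails the run):
1. the pail hangs still on the scale, 5 to 25 mm clear of the table, for 1.5 s (height (world z) of pail between 0.005 and 0.025 m and contact force between pail and table below 0.05 N and contact force between pail and scale above 1.5 N and value of joint scale_rod above 0.012 m and linear speed of pail below 0.04 m/s), for 1.5 s.
2. the pail stands on the table again, off the hook (height (world z) of pail below 0.003 m and angle between pail's own z axis and vertical below 0.06 rad and contact force between pail and scale below 0.05 N and distance between scale_hook and pail_bail above 0.03 m), for 0.2 s.
At the end, for the whole second after the job is handed in: The pail stands upright on the table, within 40 mm of where it stood at the start, off the hook; the scale hangs upright and still in the bracket, its collar flat on both prongs within 12 mm of the seat, its spring slack (height (world z) of pail below 0.003 m and angle between pail's own z axis and vertical below 0.06 rad and contact force between pail and scale below 0.05 N and distance of pail from where it was at the start of the episode below 0.04 m and linear speed of pail below 0.02 m/s and horizontal distance between scale and bracket_seat below 0.012 m and z of scale in the frame of bracket_seat between -0.004 and 0.005 m and angle between scale's own z axis and vertical below 0.1 rad and value of joint scale_rod below 0.006 m and linear speed of scale below 0.03 m/s); the robot touches nothing.
It fails at once if the pail is lifted more than 35 mm off the table (height (world z) of pail above 0.035 m).
It fails at once if the scale pulls or presses on the pail with more than 12 N (jerk, snag, or pressed down on the lid) (contact force between scale and pail above 12 N).
It fails at once if the pail is dropped or pressed on the table with more than 18 N (contact force between pail and table above 18 N).
It fails at once if the robot itself takes hold of or pushes the pail, or the pail is tipped more than about 20 degrees (contact force between any of the fingers, the arm and pail above 1 N or angle between pail's own z axis and vertical above 0.35 rad).
It fails at once if a bystander is moved more than 15 mm (distance of any of tin, pad_plate from where it was at the start of the episode above 0.015 m).
It also fails if it takes over 61 s, if anything falls off the work surface, if the arm or the gripper's body presses on something with over 40 N, if the wrist force passes 120 N, or if a joint passes its speed limit or range.

## Working session

There is one attempt and no reset: what is moved stays moved. The work goes in short steps, Python scripts to look and compute and a tool call to move; the robot and the scene stay as the last step left them, time stands still between calls to the robot, and variables do not carry over. Pictures are saved under pics/ and viewed, and the job is handed in when it is done.

Besides the shell and the picture viewer there is one more tool, called after ">>>" in YAML: its name, and indented under it one key for each argument. arm_command: Moves the arm, as the interface text tells. Shift numbers are shares of 0.25 m and turn numbers shares of 0.5 rad, none past 1 either way. Its arguments: {"type":"object","properties":{"motion":{"type":"array"},"claw":{"type":"number"},"newtons":{"type":"number"}},"required":["motion"]}

```bash
mkdir -p pics; cat > h.py <<'E'
import numpy as np,cv2
from plant import r
def cam(n,f=None):
    c=r.camera(n); img=np.array(c["img"]); 
    if f: cv2.imwrite("pics/"+f,img[:,:,::-1])
    return img,np.array(c["intrinsics"]),np.array(c["camera_from_world"])
def ray(K,T,u,v):
    R=T[:3,:3];o=-R.T@T[:3,3];d=R.T@np.linalg.inv(K)@np.array([u,v,1.]);return o,d/np.linalg.norm(d)
def onz(K,T,u,v,z):
    o,d=ray(K,T,u,v);return o+d*(z-o[2])/d[2]
def proj(K,T,p):
    q=K@(T[:3,:3]@np.array(p)+T[:3,3]);return q[:2]/q[2]
def tri(l):
    A=np.zeros((3,3));b=np.zeros(3)
    for o,d in l:
        P=np.eye(3)-np.outer(d,d);A+=P;b+=P@o
    p=np.linalg.solve(A,b);return p,[np.linalg.norm((np.eye(3)-np.outer(d,d))@(p-o)) for o,d in l]
E
python3 - <<'E'
from h import *
np.set_printoptions(precision=4,suppress=True)
for n in("scene","top","wrist"):
    i,K,T=cam(n,n+"0.png");print(n,K.tolist(),T.tolist())
    np.savez("pics/"+n+"0.npz",i=i,K=K,T=T)
print(r.get_obs())
E
```

```text
scene [[487.7632814647735, 0.0, 325.0179348817832], [0.0, 487.7632814647735, 201.97679734939788], [0.0, 0.0, 1.0]] [[-0.8388830142531546, 0.5440602717389635, 0.016544156456788223, 0.4243749999535393], [0.4138605711742004, 0.6572815892807801, -0.629841519765009, -0.11806278198113729], [-0.35354591784506023, -0.5215163785614568, -0.7765474556440428, 1.5369491343732058], [0.0, 0.0, 0.0, 1.0]]
top [[465.5371495455688, 0.0, 313.6849194491348], [0.0, 465.5371495455688, 199.32676980489845], [0.0, 0.0, 1.0]] [[0.005805824683835574, -0.9999814625090875, -0.001834949025766198, -0.004602469748365961], [-0.9979506473716068, -0.005677079451292401, -0.06373598810322756, 0.49319673598518476], [0.06372438944651895, 0.002201228541135652, -0.9979651079985603, 1.1945433444160543], [0.0, 0.0, 0.0, 1.0]]
wrist [[329.9476245102408, 0.0, 320.2000407078896], [0.0, 329.9476245102408, 190.3551651918156], [0.0, 0.0, 1.0]] [[0.4106947277047406, 0.9117721814650688, -0.001153144379823714, -0.5747164392790197], [0.8762462839494678, -0.3943423627903947, 0.2769233662471256, -0.03546687089180814], [0.25203628806241357, -0.11474140497362101, -0.9608913151259104, 0.37835933340224853], [0.0, 0.0, 0.0, 1.0]]
{'clock': 0.15, 'joint_positions': array([ 1.013 ,  0.1509,  1.4378,  0.    ,  1.5538, -0.134 ]), 'dq': array([ 0.0006, -0.0022, -0.0036, -0.0007, -0.0002, -0.0004]), 'joint_torque': array([  0.0023, -71.3386, -57.1044,  -0.0002,   0.007 ,   0.0001]), 'tool_pos': array([0.2364, 0.524 , 0.2448]), 'ee_rot': array([[ 0.9115, -0.0005,  0.4112],
       [-0.4112, -0.0008,  0.9115],
       [-0.0001, -1.    , -0.0009]]), 'ft_force': array([ 0.0611, -0.1144, -0.5948]), 'ft_torque': array([ 0.0063,  0.0154, -0.0417]), 'gripper_width': 0.08527588512699304}
```

View pics/scene0.png

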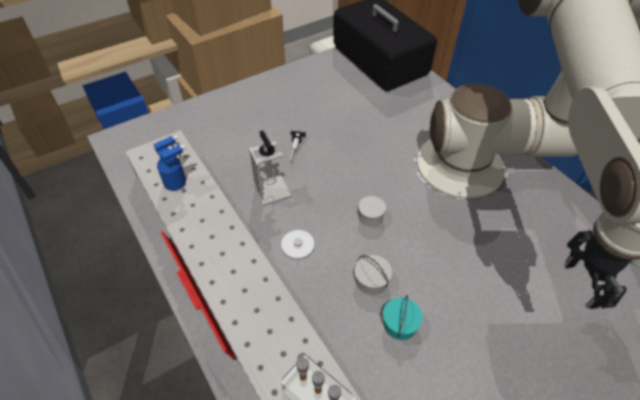

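View pics/top0.png

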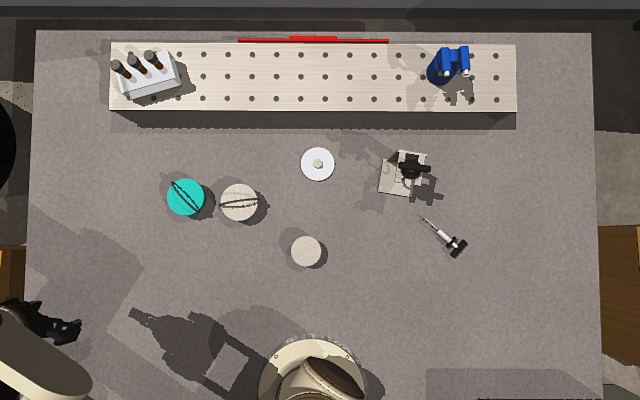

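View pics/wrist0.png

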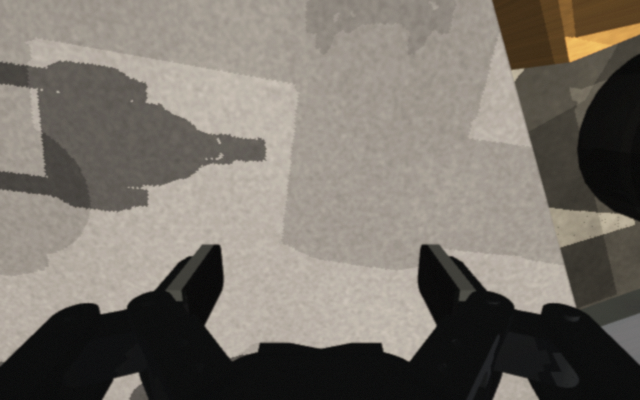

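```bash
python3 - <<'E'
from h import *
t=cv2.imread("pics/top0.png");s=cv2.imread("pics/scene0.png")
a=cv2.resize(t[130:230,360:480],None,fx=4,fy=4,interpolation=cv2.INTER_CUBIC)[:, :400]
a=cv2.resize(t[140:215,370:445],(400,400),interpolation=cv2.INTER_CUBIC)
b=cv2.resize(s[120:210,230:320],(400,400),interpolation=cv2.INTER_CUBIC)
cv2.imwrite("pics/crop_br.png",np.hstack([a,b]))
a=cv2.resize(t[165:240,205:280],(400,400),interpolation=cv2.INTER_CUBIC)
b=cv2.resize(s[235:305,340:410],(400,400),interpolation=cv2.INTER_CUBIC)
cv2.imwrite("pics/crop_pail.png",np.hstack([a,b]))
E
```

```text
(no output)
```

View pics/crop_br.png

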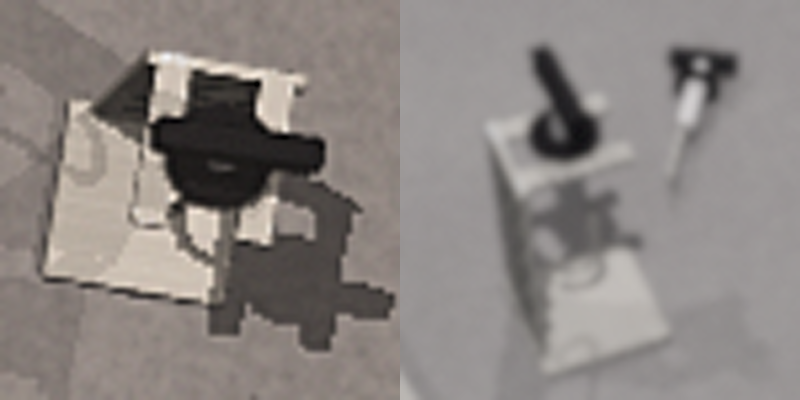

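View pics/crop_pail.png

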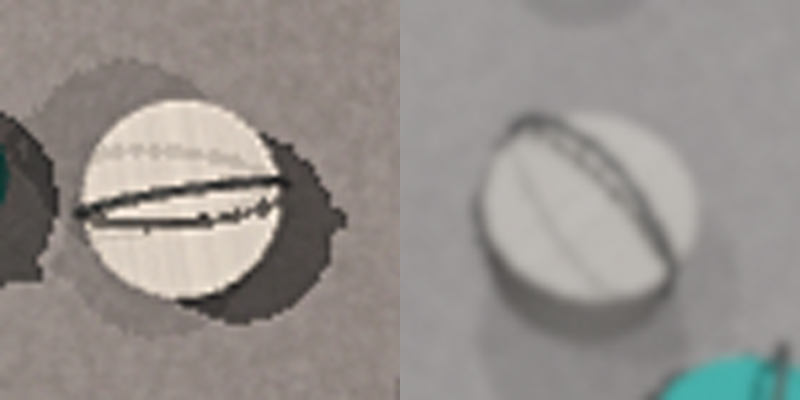

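```bash
python3 - <<'E'
from h import *
np.set_printoptions(precision=4,suppress=True)
D={n:np.load(f"pics/{n}0.npz") for n in("top","scene")}
t=D["top"];s=D["scene"];K,T=t["K"],t["T"]
hsv=cv2.cvtColor(t["i"],cv2.COLOR_RGB2HSV)
# dark handle mask
m=(hsv[:,:,2]<45).astype(np.uint8)
sub=np.zeros_like(m);sub[150:190,390:440]=m[150:190,390:440]
for r0 in range(150,182): print(r0,''.join('#' if x else '.' for x in sub[r0,392:438]))
print("handle ends",onz(K,T,398.1,165.3,.208),onz(K,T,430.9,169,.208))
c=lambda x,y:(370+x*75/400,140+y*75/400)
for p in[(150,50),(303,78),(142,222),(272,242)]: print("fork",onz(K,T,*c(*p),.165))
for p in[(70,103),(43,278),(215,305)]: print("foot",onz(K,T,*c(*p),.003))
# pail lid
def lid(D,thr,box):
    i=D["i"];x0,y0,x1,y1=box
    h=cv2.cvtColor(i,cv2.COLOR_RGB2HSV)
    m=np.zeros(i.shape[:2],np.uint8);m[y0:y1,x0:x1]=(i[y0:y1,x0:x1].min(2)>thr)
    m=cv2.morphologyEx(m,cv2.MORPH_CLOSE,np.ones((5,5)))
    cs,_=cv2.findContours(m,0,1);k=max(cs,key=cv2.contourArea)
    return cv2.fitEllipse(cv2.convexHull(k)),cv2.contourArea(k)
for nm,z,b in(("pail",.05,(215,175,265,228)),("tin",.048,(285,230,328,272)),("plate",.008,(295,142,340,186))):
    e,a=lid(t,165,b);p=onz(K,T,*e[0],z);print(nm,e,p, "diam",np.array(e[1])/465.5*(-(T@np.r_[p,1])[2]*-1))
for p in[(75,212),(288,182)]: q=(205+p[0]*75/400,165+p[1]*75/400);print("bail end",onz(K,T,*q,.05))
for p in[(180,189)]: q=(205+p[0]*75/400,165+p[1]*75/400);print("bail peak",onz(K,T,*q,.0975))
E
```

```text
150 ..............................................
151 ..............................................
152 .....##.......................................
153 ......#.......................................
154 ......#..........###..........................
155 ......#................####...................
156 .....#........######.....#....................
157 ..............#..........#....................
158 ...###..........#........#....................
159 .....#............###.####....................
160 .#####........##########.#....................
161 .....#.......#############....................
162 ........##################....................
163 .......####################...................
164 .......#####################..................
165 .......###########################............
166 .......###############################........
167 .......################################.......
168 .........##############################.......
169 ..........#############################.......
170 .........########..###################........
171 ..........#######.....###
[... 665 characters left out ...]
0.5253 -0.1912  0.165 ]
fork [ 0.517  -0.2468  0.165 ]
foot [ 0.601  -0.1845  0.003 ]
foot [ 0.514  -0.1709  0.003 ]
foot [ 0.5011 -0.2555  0.003 ]
pail ((238.48782348632812, 201.79730224609375), (36.243160247802734, 36.899784088134766), 49.58021545410156) [0.4837 0.1881 0.05  ] diam [0.0916 0.0932]
tin ((305.5776062011719, 250.76205444335938), (29.3375186920166, 29.541894912719727), 62.72029113769531) [0.3615 0.0178 0.048 ] diam [0.0737 0.0742]
plate ((317.1578674316406, 163.35946655273438), (33.44847106933594, 33.55690002441406), 57.55555725097656) [ 0.5885 -0.0103  0.008 ] diam [0.088  0.0882]
bail end [0.4759 0.237  0.05  ]
bail end [0.4908 0.1363 0.05  ]
bail peak [0.4843 0.1797 0.0975]
```

```bash
cat >> h.py <<'E'
def plan(pos=None,yaw=None,dpos=None):
    o=r.get_obs();R=np.array(o["ee_rot"]);p=np.array(o["tool_pos"])
    d=np.array(dpos) if dpos is not None else np.array(pos)-p
    y0=np.arctan2(R[1,2],R[0,2])
    s=R.T@d/0.25
    t=0 if yaw is None else -((np.radians(yaw)-y0+np.pi)%(2*np.pi)-np.pi)/0.5
    print("clock %.2f tcp %s yaw %.2f w %.4f F %s"%(o["clock"],p.round(4),np.degrees(y0),o["gripper_width"],np.round(o["ft_force"],2)))
    print("shares",s.round(4),"turn",round(t,3));return s,t
E
python3 - <<'E'
from h import *
D=np.load("pics/wrist0.npz");T=D["T"];c=-T[:3,:3].T@T[:3,3]
o=r.get_obs();R=np.array(o["ee_rot"]);print("cam in tool",R.T@(c-o["tool_pos"]),"axis",R.T@T[2,:3])
plan((.553-.01,-.223-.06,.33),-8.8)
E
```

```text
cam in tool [-0.07103339 -0.12787395  0.00014428] axis [ 2.77053559e-01  9.60854473e-01 -7.97965818e-05]
clock 0.15 tcp [0.2364 0.524  0.2448] yaw 65.72 w 0.0853 F [ 0.06 -0.11 -0.59]
shares [ 2.4454 -0.3388 -2.4384] turn 2.601
```

>>> arm_command:
  motion: [0.2,-0.05,-0.16,0.2,0.4,-0.1,-0.32,0.4,0.6,-0.15,-0.5,0.6,0.8,-0.2,-0.65,0.8,1,-0.26,-0.8,1,1,-0.26,-0.8,1]
  claw: 0.6
  newtons: 100

```text
clock: 0.9
tool_pos: [0.3834, 0.2364, 0.3108]
ee_rot: [[0.599, 0.001, 0.801], [-0.801, -0.001, 0.599], [0.001, -1.0, 0.0]]
ft_force: [-0.3, -0.0, -0.5]
gripper_width: 0.0514
```

```bash
python3 - <<'E'
from h import *
plan((.553,-.223,.31),-8.8)
E
```

```text
clock 0.90 tcp [0.3834 0.2364 0.3108] yaw 36.78 w 0.0514 F [-0.27 -0.02 -0.55]
shares [ 1.8779  0.0051 -0.5569] turn 1.591
```

>>> arm_command:
  motion: [0.25,0,-0.07,0.25,0.5,0,-0.15,0.5,0.75,0,-0.22,0.75,1,0,-0.3,1,1,0,-0.3,1]

```text
clock: 1.52
tool_pos: [0.4736, -0.0112, 0.3103]
ee_rot: [[0.138, -0.0, 0.99], [-0.99, -0.001, 0.138], [0.001, -1.0, -0.001]]
ft_force: [0.3, 0.2, 0.5]
gripper_width: 0.0515
```

```bash
python3 - <<'E'
from h import *
plan((.553,-.223,.31),-8.8)
E
```

```text
clock 1.52 tcp [ 0.4736 -0.0112  0.3103] yaw 7.91 w 0.0515 F [0.26 0.18 0.48]
shares [0.8828 0.0016 0.1981] turn 0.583
```

>>> arm_command:
  motion: [0.25,0,0.05,0.2,0.5,0,0.1,0.4,0.7,0,0.15,0.58,0.88,0,0.2,0.58,0.88,0,0.2,0.58,0.88,0,0.2,0.58]

```text
clock: 2.28
tool_pos: [0.5536, -0.2211, 0.3101]
ee_rot: [[-0.15, -0.001, 0.989], [-0.989, 0.0, -0.15], [0.0, -1.0, -0.001]]
ft_force: [0.6, 0.3, 0.1]
gripper_width: 0.051
```

```bash
python3 - <<'E'
from h import *
i,K,T=cam("wrist","w1.png");np.savez("pics/w1.npz",i=i,K=K,T=T)
plan((.553,-.223,.31),-8.8)
E
```

```text
clock 2.33 tcp [ 0.5535 -0.2208  0.3104] yaw -8.59 w 0.0514 F [ 1.42 -0.22 -0.54]
shares [ 0.0091  0.0016 -0.0005] turn 0.007
```

View pics/w1.png

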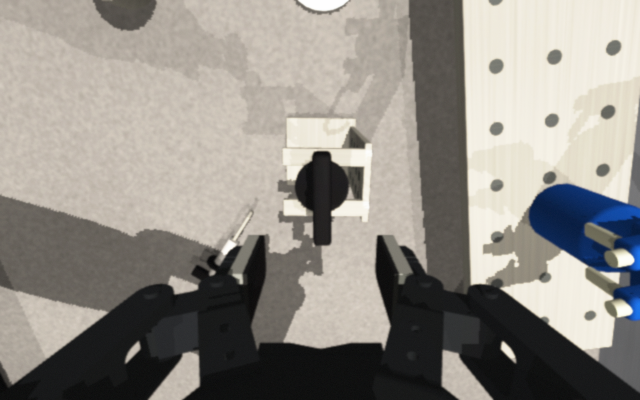

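The wrist picture shows the handle bar at columns about 314–330, rows 152–243, the collar disc around (321,186), and the prongs at rows 148–165 and 200–217. The small look-alike lies at (232,240) on the table. The larger one hanging in the fork is the scale meant.

```bash
python3 - <<'E'
from h import *
np.set_printoptions(precision=4,suppress=True)
D=np.load("pics/w1.npz");i,K,T=D["i"],D["K"],D["T"]
m=i.max(2)<50
for v in range(150,246,4):
    c=np.where(m[v,285:362])[0]+285; print(v,c.min() if len(c) else '',c.max() if len(c) else '',len(c))
for v,a in((153,322),(243,322)):
    for z in(.213,.193): print(v,z,onz(K,T,a,v,z))
for n,l in(("left prong edges z.165",[(284,148),(284,165),(284,200),(284,217),(371,143),(368,218),(284,156)]),):
    for p in l: print(p,onz(K,T,*p,.165))
print("collar",onz(K,T,321.5,186,.171))
E
python3 - <<'E'
import cv2
i=cv2.imread("pics/w1.png");cv2.imwrite("pics/w1c.png",cv2.resize(i[105:255,255:405],(600,600),interpolation=cv2.INTER_CUBIC))
E
```

```text
150   0
154 314 329 16
158 313 329 17
162 310 331 22
166 305 337 33
170 302 342 41
174 299 344 46
178 298 346 49
182 296 347 52
186 295 347 53
190 296 346 51
194 297 345 49
198 299 344 46
202 302 340 39
206 306 336 31
210 312 330 19
214 314 329 16
218 313 330 18
222 314 329 16
226 314 329 16
230 314 329 16
234 314 329 16
238 314 329 16
242 315 329 15
153 0.213 [ 0.5589 -0.189   0.213 ]
153 0.193 [ 0.5585 -0.1924  0.193 ]
243 0.213 [ 0.549  -0.2558  0.213 ]
243 0.193 [ 0.5477 -0.2651  0.193 ]
(284, 148) [ 0.5273 -0.1883  0.165 ]
(284, 165) [ 0.5247 -0.2024  0.165 ]
(284, 200) [ 0.5192 -0.2329  0.165 ]
(284, 217) [ 0.5164 -0.2484  0.165 ]
(371, 143) [ 0.5992 -0.1949  0.165 ]
(368, 218) [ 0.5895 -0.2603  0.165 ]
(284, 156) [ 0.5261 -0.1949  0.165 ]
collar [ 0.5535 -0.2236  0.171 ]
```

View pics/w1c.png

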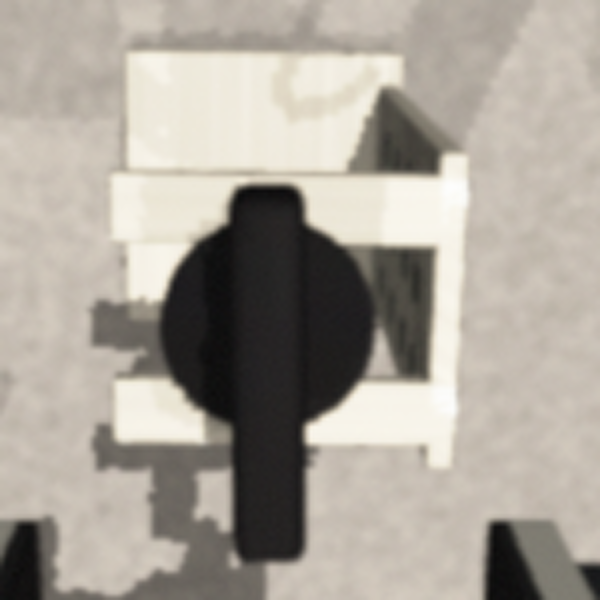

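>>> arm_command:
  motion: [0.008,0.15,0,0,0.008,0.3,0,0,0.008,0.4,0,0,0.008,0.442,0,0,0.008,0.442,0,0]

```text
clock: 2.95
tool_pos: [0.5531, -0.2221, 0.2004]
ee_rot: [[-0.148, -0.0, 0.989], [-0.989, -0.0, -0.148], [0.0, -1.0, -0.0]]
ft_force: [-0.1, -0.1, 0.6]
gripper_width: 0.0515
```

```bash
python3 - <<'E'
from h import *
i,K,T=cam("wrist","w2.png")
plan((.5535,-.2228,.2),-8.6)
E
```

```text
clock 3.00 tcp [ 0.5534 -0.2224  0.201 ] yaw -8.55 w 0.0511 F [ 0.1  -0.25  1.18]
shares [0.0014 0.0042 0.0008] turn 0.002
```

View pics/w2.png

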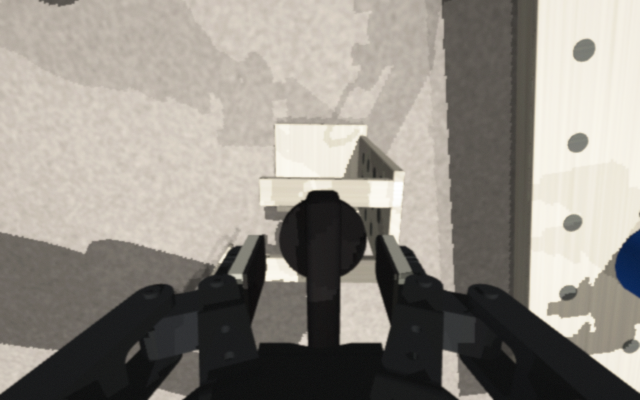

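The handle (column 322) sits midway between the pads (265 and 378); closing.

>>> arm_command:
  motion: [0,0,0,0,0,0,0,0,0,0,0,0,0,0,0,0,0,0,0,0,0,0,0,0]
  claw: 0
  newtons: 100

```text
clock: 3.75
tool_pos: [0.5538, -0.2225, 0.2021]
ee_rot: [[-0.149, 0.002, 0.989], [-0.989, -0.002, -0.149], [0.001, -1.0, 0.002]]
ft_force: [1.6, 0.8, 6.8]
gripper_width: 0.0127
```

>>> arm_command:
  motion: [0,-0.01,0,0,0,-0.03,0,0,0,-0.05,0,0,0,-0.06,0,0,0,-0.06,0,0,0,-0.06,0,0]

```text
clock: 4.5
tool_pos: [0.5537, -0.2225, 0.2169]
ee_rot: [[-0.149, 0.002, 0.989], [-0.989, -0.001, -0.149], [0.001, -1.0, 0.002]]
ft_force: [-0.6, 0.5, -0.9]
gripper_width: 0.0122
```

```bash
python3 - <<'E'
from h import *
i,K,T=cam("wrist","w3.png")
i,K,T=cam("scene","s3.png");cv2.imwrite("pics/s3c.png",cv2.resize(i[110:210,220:320,::-1],(600,600),interpolation=cv2.INTER_CUBIC))
plan((.5535,-.2228,.2),-8.6)
E
```

```text
clock 4.60 tcp [ 0.5537 -0.2225  0.2169] yaw -8.55 w 0.0119 F [ 0.15  0.6  -0.96]
shares [ 0.0013  0.0677 -0.0007] turn 0.002
```

View pics/w3.png

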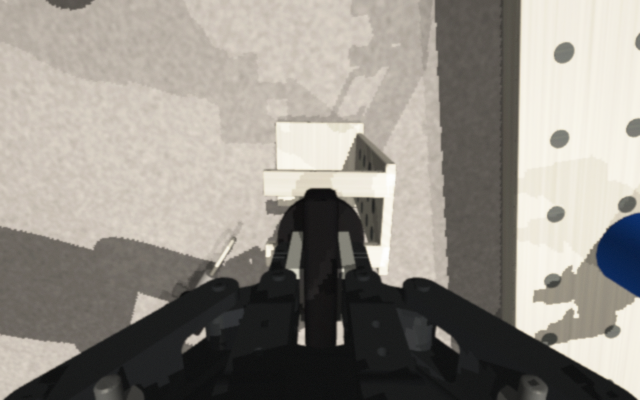

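View pics/s3c.png

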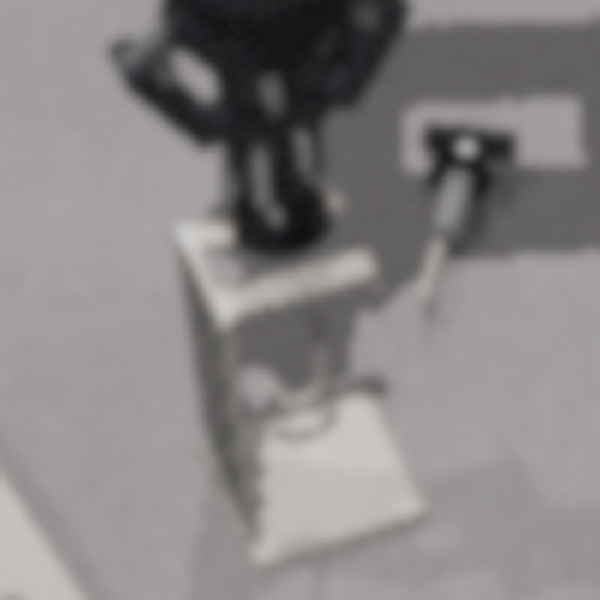

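>>> arm_command:
  motion: [0,0,-0.03,0,0,0,-0.1,0,0,0,-0.18,0,0,0,-0.26,0,0,0,-0.34,0,0,-0.1,-0.4,0,0,-0.2,-0.42,0,0,-0.22,-0.42,0]

```text
clock: 5.6
tool_pos: [0.4496, -0.2069, 0.2731]
ee_rot: [[-0.149, 0.004, 0.989], [-0.989, -0.003, -0.149], [0.002, -1.0, 0.005]]
ft_force: [-0.2, -0.3, -1.9]
gripper_width: 0.012
```

```bash
python3 - <<'E'
from h import *
plan((.4247,.1792,.272),8.4)
E
```

```text
clock 5.60 tcp [ 0.4496 -0.2069  0.2731] yaw -8.56 w 0.0120 F [-0.16 -0.33 -1.94]
shares [-1.5124e+00 -4.0000e-04 -3.2840e-01] turn -0.592
```

>>> arm_command:
  motion: [-0.08,0,-0.02,-0.05,-0.22,0,-0.04,-0.15,-0.4,0,-0.08,-0.25,-0.58,0,-0.12,-0.35,-0.75,0,-0.16,-0.45,-0.9,0,-0.2,-0.55,-1,0,-0.22,-0.59,-1,0,-0.22,-0.59]

```text
clock: 6.6
tool_pos: [0.4317, 0.0505, 0.2714]
ee_rot: [[0.149, 0.003, 0.989], [-0.989, -0.003, 0.149], [0.003, -1.0, 0.003]]
ft_force: [-0.3, -0.1, -2.1]
gripper_width: 0.0122
```

```bash
python3 - <<'E'
from h import *
plan((.4247,.1792,.272),8.4)
E
```

```text
clock 6.60 tcp [0.4317 0.0505 0.2714] yaw 8.55 w 0.0122 F [-0.33 -0.1  -2.1 ]
shares [-0.5133 -0.0039  0.0488] turn 0.005
```

>>> arm_command:
  motion: [-0.08,0,0.01,0,-0.22,0,0.02,0,-0.36,0,0.03,0,-0.46,0,0.04,0,-0.51,0,0.05,0,-0.51,0,0.05,0,-0.51,0,0.05,0]

```text
clock: 7.48
tool_pos: [0.4252, 0.1776, 0.2708]
ee_rot: [[0.148, 0.003, 0.989], [-0.989, -0.003, 0.148], [0.003, -1.0, 0.002]]
ft_force: [0.4, -0.3, -1.7]
gripper_width: 0.0121
```

```bash
python3 - <<'E'
from h import *
for n in("wrist","scene","top"):
    i,K,T=cam(n,n+"4.png");np.savez(f"pics/{n}4.npz",i=i,K=K,T=T)
    print(proj(K,T,(.484,.188,.0975)))
plan((.4247,.1792,.222),8.4)
E
```

```text
[384.09202675 171.73651815]
[375.04001202 261.06330611]
[235.31784402 200.5260189 ]
clock 7.62 tcp [0.4252 0.1777 0.271 ] yaw 8.50 w 0.0120 F [ 0.15 -0.84 -1.19]
shares [-0.0067  0.196  -0.0017] turn 0.003
```

View pics/wrist4.png

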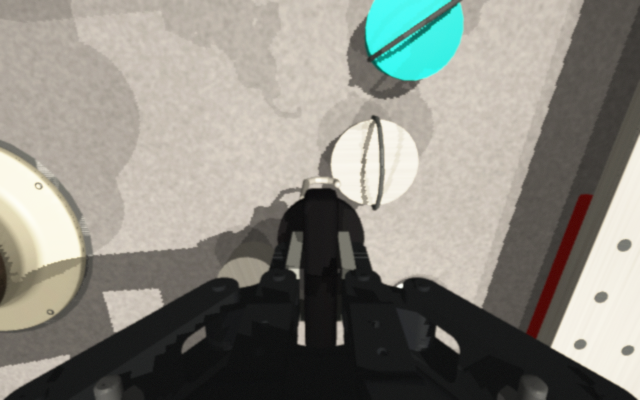

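View pics/scene4.png

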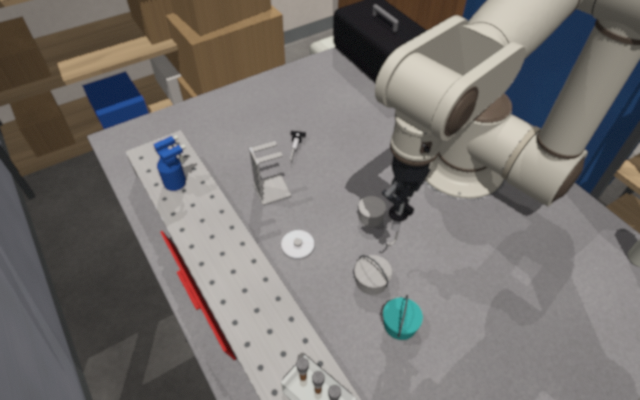

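```bash
python3 - <<'E'
from h import *
np.set_printoptions(precision=4,suppress=True)
D=np.load("pics/wrist4.npz");i,K,T=D["i"],D["K"],D["T"]
m=np.zeros(i.shape[:2],np.uint8);m[110:215,325:425]=i[110:215,325:425].min(2)>205
m=cv2.morphologyEx(m,cv2.MORPH_CLOSE,np.ones((9,9)))
cs,_=cv2.findContours(m,0,1);k=max(cs,key=cv2.contourArea);e=cv2.fitEllipse(cv2.convexHull(k));print(e)
print("lid c",onz(K,T,*e[0],.05))
for p in[(376,118),(376,208)]:print("end",onz(K,T,*p,.05))
for v in range(114,212,8):
    row=i[v,365:395].max(1).astype(int);print(v,365+np.where(row<90)[0])
for c in(379.,380.,381.):
  for v in(163,170):print(c,v,onz(K,T,c,v,.0975))
cv2.imwrite("pics/w4c.png",cv2.resize(i[105:225,320:440,::-1],(600,600),interpolation=cv2.INTER_CUBIC))
E
```

```text
((372.9086608886719, 162.89169311523438), (82.72503662109375, 93.17707061767578), 64.81043243408203)
lid c [0.4812 0.1863 0.05  ]
end [0.4752 0.2332 0.05  ]
end [0.4945 0.1364 0.05  ]
114 []
122 [376 377 378]
130 []
138 []
146 []
154 []
162 []
170 []
178 []
186 []
194 []
202 [377]
210 []
379.0 163 [0.4776 0.1955 0.0975]
379.0 170 [0.479  0.1889 0.0975]
380.0 163 [0.4786 0.1956 0.0975]
380.0 170 [0.4799 0.1891 0.0975]
381.0 163 [0.4795 0.1957 0.0975]
381.0 170 [0.4808 0.1892 0.0975]
```

View pics/w4c.png

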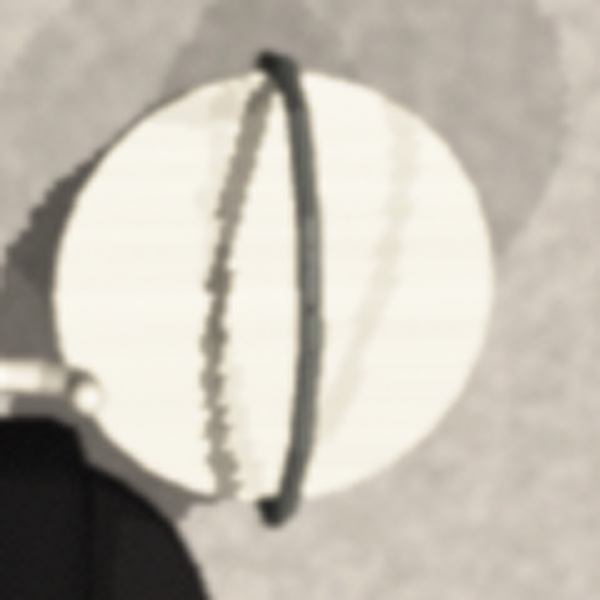

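```bash
python3 - <<'E'
from h import *
D=np.load("pics/wrist4.npz");i,K,T=D["i"],D["K"],D["T"]
a=np.array([.989,.148,0]);t=np.array([.4252,.1777,.271])
for dz in(.033,.037,.041):
  p=t+a*.014+[0,0,-dz-.118+.015];print(dz,proj(K,T,p))
S=np.load("pics/scene4.npz");i2=S["i"]
print("scene tip,bottom",proj(S["K"],S["T"],p),proj(S["K"],S["T"],t-[0,0,.037+.118]))
cv2.imwrite("pics/s4c.png",cv2.resize(i2[190:300,330:440,::-1],(660,600),interpolation=cv2.INTER_CUBIC))
print(onz(K,T,382.2,166,.0975),onz(K,T,374.6,162,.05))
E
```

```text
0.033 [337.32890766 183.72505882]
0.037 [337.08145621 182.48048304]
0.041 [336.84077506 181.26995903]
scene tip,bottom [388.98453859 243.7308041 ] [392.38871707 243.16085619]
[0.48114974 0.19310664 0.0975    ] [0.48280664 0.18752381 0.05      ]
```

View pics/s4c.png

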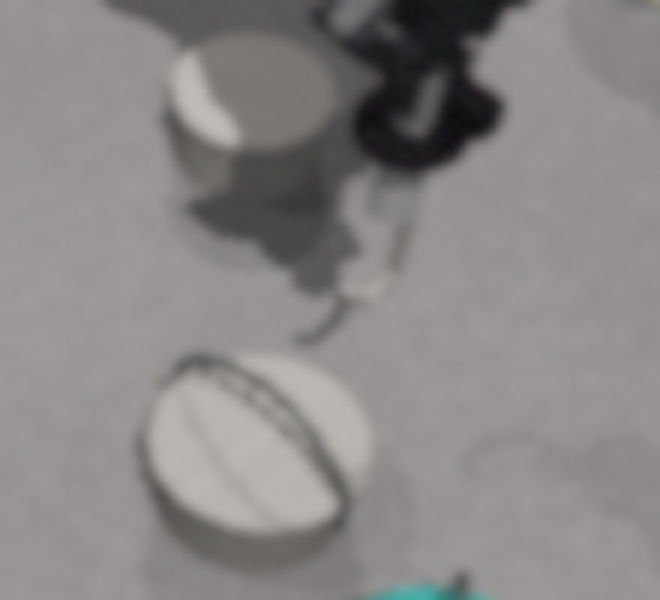

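>>> arm_command:
  motion: [0,0.03,0,0,0,0.08,0,0,0,0.13,0,0,0,0.17,0,0,-0.006,0.19,0,0.03,-0.006,0.193,0,0.03,-0.006,0.193,0,0.03]

```text
clock: 8.5
tool_pos: [0.4253, 0.1792, 0.2231]
ee_rot: [[0.133, 0.004, 0.991], [-0.991, -0.002, 0.133], [0.003, -1.0, 0.003]]
ft_force: [-1.1, -0.1, -0.9]
gripper_width: 0.0119
```

```bash
python3 - <<'E'
from h import *
for n in("wrist","scene"):
    i,K,T=cam(n,n+"5.png");np.savez(f"pics/{n}5.npz",i=i,K=K,T=T)
    cv2.imwrite(f"pics/{n}5c.png",cv2.resize((i[110:230,290:410] if n=="wrist" else i[190:310,320:440])[:,:,::-1],(600,600),interpolation=cv2.INTER_CUBIC))
plan((.4825,.188,.222),9.5)
E
```

```text
clock 8.60 tcp [0.4253 0.1791 0.2231] yaw 7.64 w 0.0123 F [ 1.08 -0.21 -1.96]
shares [-0.0047  0.0051  0.2315] turn -0.065
```

View pics/wrist5c.png

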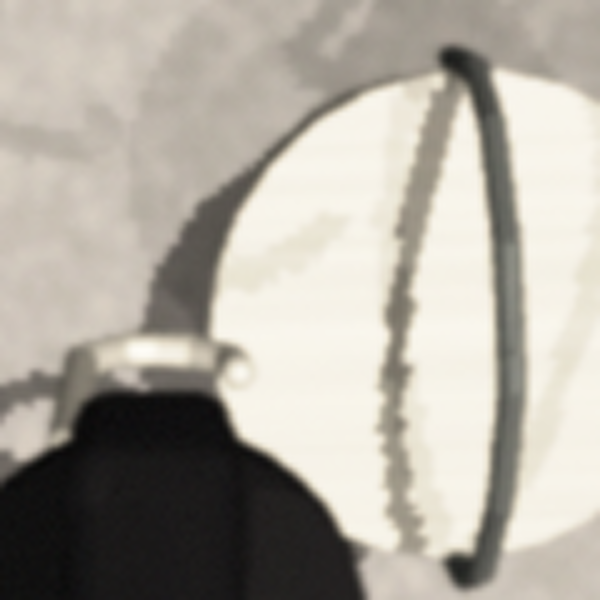

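View pics/scene5c.png

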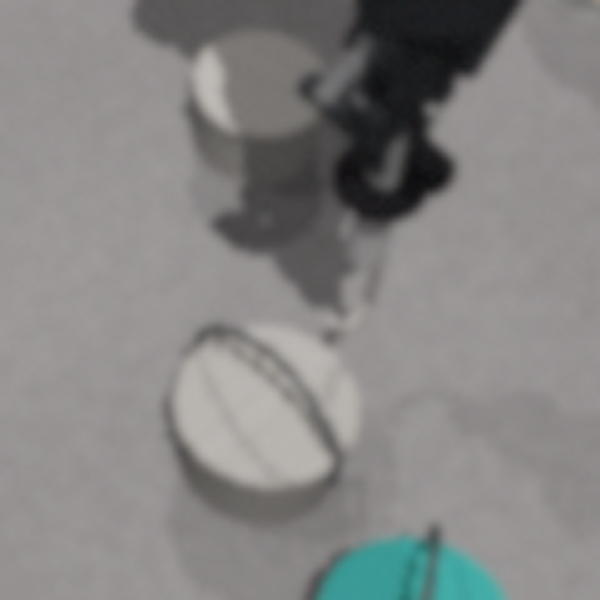

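>>> arm_command:
  motion: [0,0,0.03,-0.06,0,0,0.08,-0.06,0,0,0.13,-0.06,-0.004,0,0.18,-0.06,-0.004,0,0.22,-0.06,-0.004,0,0.23,-0.06,-0.004,0,0.23,-0.06]

```text
clock: 9.48
tool_pos: [0.4821, 0.1878, 0.2232]
ee_rot: [[0.163, 0.003, 0.987], [-0.987, -0.003, 0.163], [0.003, -1.0, 0.003]]
ft_force: [0.4, -0.2, -1.4]
gripper_width: 0.0118
```

```bash
python3 - <<'E'
from h import *
D=np.load("pics/wrist5.npz");K,T=D["K"],D["T"]
print(onz(K,T,392,176,.0975),onz(K,T,381,121,.05),onz(K,T,383.6,224,.05))
for n in("wrist","scene"):
    i,K,T=cam(n,n+"6.png");np.savez(f"pics/{n}6.npz",i=i,K=K,T=T)
    cv2.imwrite(f"pics/{n}6c.png",cv2.resize((i[90:230,260:400] if n=="wrist" else i[190:310,320:440])[:,:,::-1],(600,600),interpolation=cv2.INTER_CUBIC))
plan((.4825,.188,.222),9.5)
E
```

```text
[0.48019334 0.19578444 0.0975    ] [0.47283608 0.23415213 0.05      ] [0.49365735 0.13705207 0.05      ]
clock 9.57 tcp [0.4819 0.1878 0.2234] yaw 9.36 w 0.0124 F [ 0.72 -0.7  -1.09]
shares [-0.0005  0.0055  0.0024] turn -0.005
```

View pics/wrist6c.png

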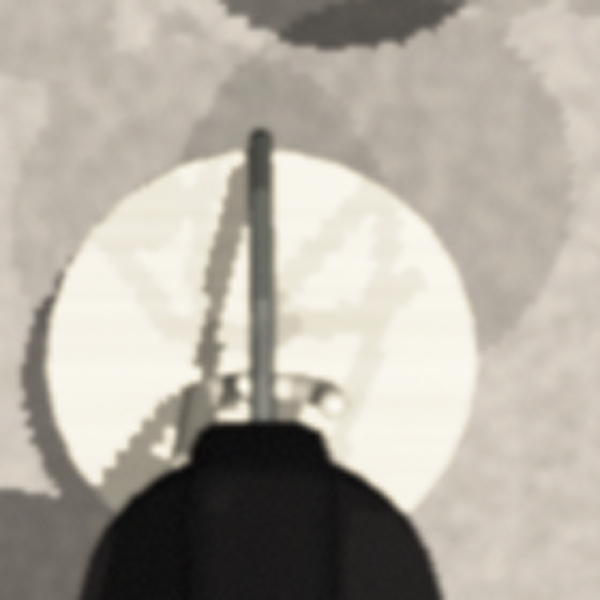

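View pics/scene6c.png

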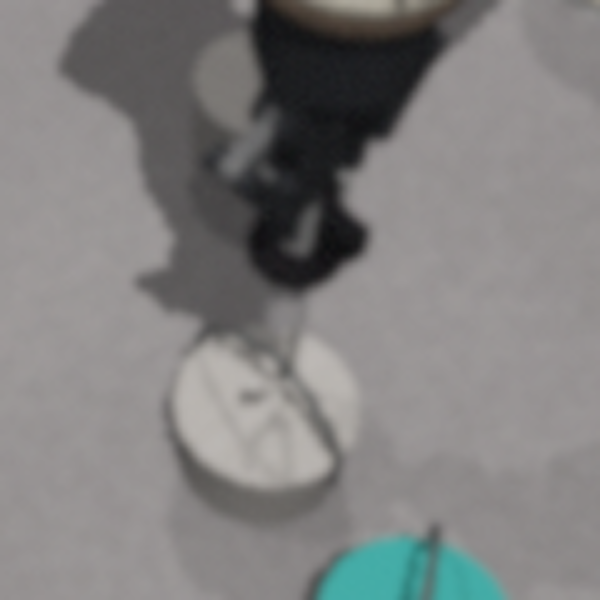

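The bail (crop column 260) lies between the hook's shank (190) and tip (330), centred. I'll lift to just below the lightest possible lift-off.

>>> arm_command:
  motion: [0,-0.02,0,0,0,-0.05,0,0,0,-0.08,0,0,0,-0.11,0,0,0,-0.14,0,0,0,-0.17,0,0,0,-0.19,0,0,0,-0.2,0,0]

```text
clock: 10.58
tool_pos: [0.4817, 0.1879, 0.2735]
ee_rot: [[0.163, 0.004, 0.987], [-0.987, -0.003, 0.163], [0.003, -1.0, 0.003]]
ft_force: [0.5, 0.3, -4.9]
gripper_width: 0.0123
```

```bash
cat >> h.py <<'E'
def look(tag,nf=6):
    F=[]
    for n in range(nf):
        i,K,T=cam("wrist" if n%2 else "scene",(f"w{tag}.png" if n==nf-1 else (f"s{tag}.png" if n==nf-2 else None)))
        np.savez(f"pics/{'w' if n%2 else 's'}{tag}.npz",i=i,K=K,T=T)
        F.append(r.get_obs()["ft_force"])
    F=np.array(F);print("F mean",F.mean(0).round(2),"std",F.std(0).round(2))
    s=np.load(f"pics/s{tag}.npz")["i"];w=np.load(f"pics/w{tag}.npz")["i"]
    a=cv2.resize(w[90:230,250:390,::-1],(400,400),interpolation=cv2.INTER_CUBIC)
    b=cv2.resize(s[220:310,335:425,::-1],(400,400),interpolation=cv2.INTER_CUBIC)
    cv2.imwrite(f"pics/c{tag}.png",np.hstack([a,b]))
    # scene shift of the pail lower body vs. scene5
    ref=np.load("pics/scene6.npz")["i"]
    g0=cv2.cvtColor(ref,cv2.COLOR_RGB2GRAY);g1=cv2.cvtColor(s,cv2.COLOR_RGB2GRAY)
    up=8
    t=cv2.resize(g0[262:296,350:396],None,fx=up,fy=up,interpolation=cv2.INTER_CUBIC)
    q=cv2.resize(g1[240:306,338:408],None,fx=up,fy=up,interpolation=cv2.INTER_CUBIC)
    m=cv2.matchTemplate(q,t,cv2.TM_CCOEFF_NORMED);_,mx,_,l=cv2.minMaxLoc(m)
    print("scene shift px",l[0]/up-12,l[1]/up-22,"score",round(mx,3))
    plan(dpos=(0,0,0))
E
python3 - <<'E'
from h import *
look("a",6)
D=np.load("pics/sa.npz");K,T=D["K"],D["T"]
print("px per 15mm",proj(K,T,(.483,.188,.04))-proj(K,T,(.483,.188,.025)))
E
```

```text
F mean [ 0.34  0.38 -4.38] std [0.48 0.59 0.48]
scene shift px -0.125 -0.125 score 0.967
clock 10.88 tcp [0.4817 0.1879 0.2731] yaw 9.36 w 0.0122 F [ 0.13  1.37 -5.34]
shares [0. 0. 0.] turn 0
px per 15mm [ 0.5461547  -3.02753036]
```

View pics/ca.png

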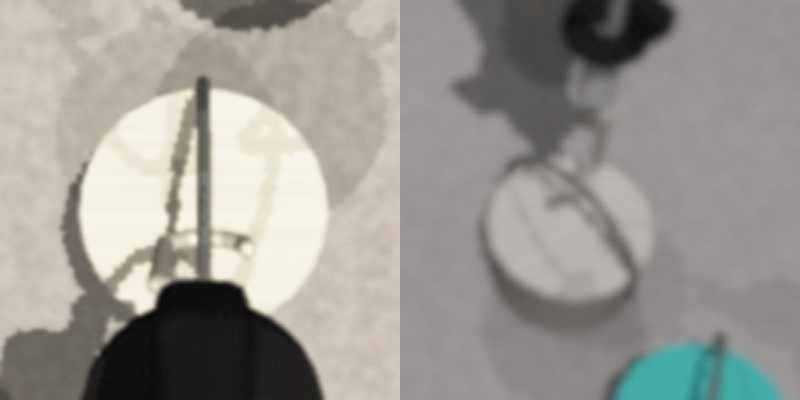

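>>> arm_command:
  motion: [0,-0.012,0,0,0,-0.024,0,0,0,-0.036,0,0,0,-0.048,0,0,0,-0.06,0,0,0,-0.06,0,0]

```text
clock: 11.62
tool_pos: [0.4817, 0.1879, 0.2883]
ee_rot: [[0.163, 0.004, 0.987], [-0.987, -0.003, 0.163], [0.003, -1.0, 0.003]]
ft_force: [0.6, 0.3, -5.8]
gripper_width: 0.0122
```

```bash
cat >> h.py <<'E'
def lid(tag):
    D=np.load(f"pics/w{tag}.npz");i,K,T=D["i"],D["K"],D["T"]
    m=np.zeros(i.shape[:2],np.uint8);m[85:200,255:395]=i[85:200,255:395].min(2)>205
    m=cv2.morphologyEx(m,cv2.MORPH_CLOSE,np.ones((9,9)))
    w=[np.ptp(np.where(m[v,255:395])[0])+1 if m[v].any() else 0 for v in range(85,200)]
    wd=np.sort(w)[-5:].mean()
    c=-T[:3,:3].T@T[:3,3]
    # depth along optical axis from width 94mm
    Z=K[0,0]*.094/wd
    v=85+int(np.argmax(w));h=np.where(m[v,255:395])[0]+255;u=h.mean()
    p=T[:3,:3].T@(Z*np.linalg.inv(K)@np.array([u,v,1.]))+c
    print("lid width %.1f px, est lid centre %s (standing: z .050)"%(wd,p.round(4)))
E
python3 - <<'E'
from h import *
look("b",6);lid("a");lid("b")
E
```

```text
F mean [ 0.57  0.1  -6.12] std [0.42 0.99 0.63]
scene shift px -0.125 0.0 score 0.967
clock 11.93 tcp [0.4816 0.1879 0.288 ] yaw 9.36 w 0.0122 F [ 0.14 -0.53 -6.73]
shares [0. 0. 0.] turn 0
lid width 86.2 px, est lid centre [0.483  0.1861 0.0474] (standing: z .050)
lid width 83.0 px, est lid centre [0.4826 0.1888 0.0471] (standing: z .050)
```

>>> arm_command:
  motion: [0,-0.012,0,0,0,-0.024,0,0,0,-0.036,0,0,0,-0.048,0,0,0,-0.06,0,0,0,-0.06,0,0]

```text
clock: 12.68
tool_pos: [0.4816, 0.188, 0.3032]
ee_rot: [[0.163, 0.004, 0.987], [-0.987, -0.002, 0.163], [0.003, -1.0, 0.003]]
ft_force: [0.2, 0.2, -7.3]
gripper_width: 0.0119
```

```bash
python3 - <<'E'
from h import *
look("c",6);lid("c")
E
```

```text
F mean [ 0.29 -0.01 -7.8 ] std [0.64 0.4  0.55]
scene shift px 0.0 0.0 score 0.965
clock 12.97 tcp [0.4816 0.1879 0.3029] yaw 9.36 w 0.0119 F [-0.39  0.44 -7.9 ]
shares [0. 0. 0.] turn 0
lid width 79.4 px, est lid centre [0.4839 0.1846 0.0456] (standing: z .050)
```

>>> arm_command:
  motion: [0,-0.012,0,0,0,-0.024,0,0,0,-0.036,0,0,0,-0.048,0,0,0,-0.048,0,0]

```text
clock: 13.6
tool_pos: [0.4816, 0.188, 0.3152]
ee_rot: [[0.163, 0.003, 0.987], [-0.987, -0.003, 0.163], [0.003, -1.0, 0.003]]
ft_force: [-0.3, -0.4, -7.3]
gripper_width: 0.0123
```

```bash
python3 - <<'E'
from h import *
look("d",6);lid("d")
E
```

```text
F mean [ 0.51  0.19 -7.74] std [0.18 0.65 0.81]
scene shift px 0.25 -1.875 score 0.961
clock 13.90 tcp [0.4815 0.188  0.3148] yaw 9.36 w 0.0120 F [ 0.56  1.   -7.38]
shares [0. 0. 0.] turn 0
lid width 79.0 px, est lid centre [0.4825 0.1887 0.0542] (standing: z .050)
```

View pics/cd.png

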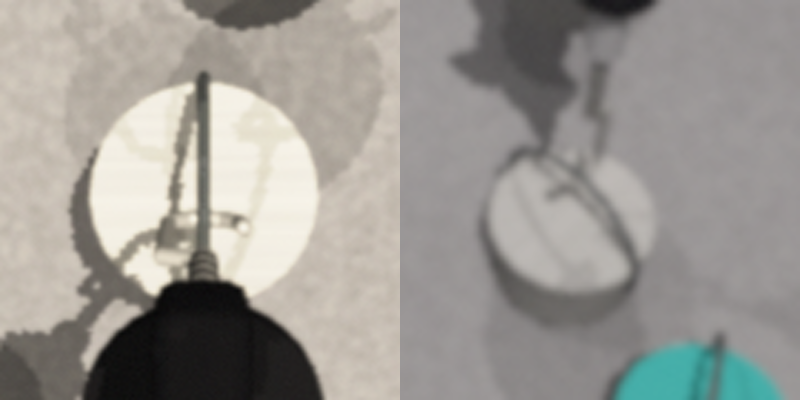

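The pail is off the table by about 9 mm (scene shift −1.9 px, lid estimate +9 mm, and the force has levelled off). Raising 5 mm more and holding.

>>> arm_command:
  motion: [0,-0.006,0,0,0,-0.012,0,0,0,-0.018,0,0,0,-0.02,0,0,0,-0.02,0,0,0,-0.02,0,0,0,-0.02,0,0,0,-0.02,0,0]

```text
clock: 14.9
tool_pos: [0.4815, 0.188, 0.3198]
ee_rot: [[0.163, 0.003, 0.987], [-0.987, -0.003, 0.163], [0.003, -1.0, 0.002]]
ft_force: [-0.8, -0.5, -7.6]
gripper_width: 0.012
```

```bash
python3 - <<'E'
from h import *
look("e0",4);lid("e0");look("e",24);lid("e")
E
```

```text
F mean [ 0.03  0.19 -7.15] std [0.84 0.16 0.68]
scene shift px 0.5 -3.0 score 0.953
clock 15.10 tcp [0.4815 0.188  0.3198] yaw 9.36 w 0.0118 F [-0.79  0.34 -7.6 ]
shares [0. 0. 0.] turn 0
lid width 79.0 px, est lid centre [0.4821 0.1909 0.0585] (standing: z .050)
F mean [-0.19  0.14 -7.63] std [0.38 0.33 0.47]
scene shift px 0.5 -3.0 score 0.953
clock 16.30 tcp [0.4815 0.188  0.3198] yaw 9.36 w 0.0118 F [-0.07  0.36 -8.46]
shares [0. 0. 0.] turn 0
lid width 79.0 px, est lid centre [0.4825 0.1887 0.0592] (standing: z .050)
```

View pics/ce.png

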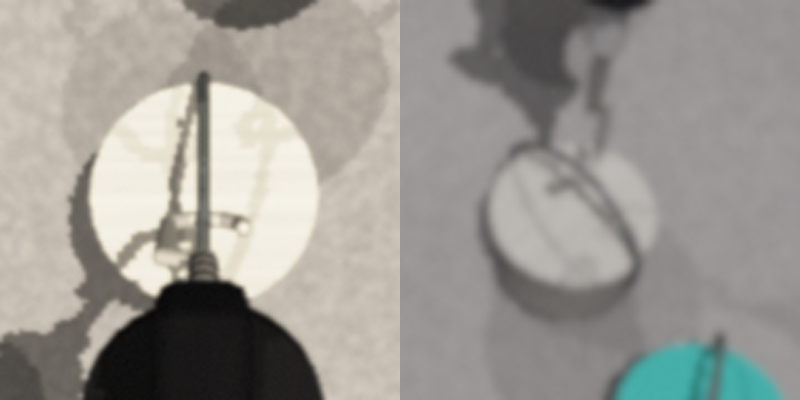

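Hanging still at about 15 mm (shift −3.0 px = 15 mm), unchanged over 1.4 s. I'll hold for another second, then lower gently.

>>> arm_command:
  motion: [0,0,0,0,0,0,0,0,0,0,0,0,0,0,0,0,0,0,0,0,0,0,0,0,0,0,0,0,0,0,0,0]

```text
clock: 17.3
tool_pos: [0.4815, 0.188, 0.3198]
ee_rot: [[0.163, 0.003, 0.987], [-0.987, -0.003, 0.163], [0.003, -1.0, 0.002]]
ft_force: [0.3, 0.5, -7.6]
gripper_width: 0.012
```

>>> arm_command:
  motion: [0,0.008,0,0,0,0.018,0,0,0,0.028,0,0,0,0.038,0,0,0,0.048,0,0,0,0.058,0,0,0,0.068,0,0,0,0.08,0,0]

```text
clock: 18.3
tool_pos: [0.4816, 0.188, 0.2997]
ee_rot: [[0.163, 0.003, 0.987], [-0.987, -0.003, 0.163], [0.003, -1.0, 0.003]]
ft_force: [0.4, -0.6, -7.9]
gripper_width: 0.0121
```

```bash
python3 - <<'E'
from h import *
look("f",4);lid("f")
E
```

```text
F mean [ 0.42  0.07 -7.39] std [0.13 0.45 0.64]
scene shift px 0.0 -0.125 score 0.963
clock 18.50 tcp [0.4816 0.1879 0.2998] yaw 9.36 w 0.0123 F [ 0.52  0.23 -7.39]
shares [0. 0. 0.] turn 0
lid width 80.0 px, est lid centre [0.4833 0.1874 0.0446] (standing: z .050)
```

>>> arm_command:
  motion: [0,0.03,0,0,0,0.07,0,0,0,0.11,0,0,0,0.16,0,0,0,0.21,0,0,0,0.26,0,0,0,0.3,0,0,0,0.305,0,0]

```text
clock: 19.5
tool_pos: [0.4816, 0.1877, 0.2228]
ee_rot: [[0.163, 0.002, 0.987], [-0.987, -0.003, 0.163], [0.003, -1.0, 0.001]]
ft_force: [-0.0, 0.1, -1.4]
gripper_width: 0.0119
```

```bash
python3 - <<'E'
from h import *
look("g",4)
E
```

```text
F mean [ 0.49 -0.24 -1.61] std [0.21 0.43 0.8 ]
scene shift px 0.0 0.0 score 0.999
clock 19.70 tcp [0.482  0.1878 0.224 ] yaw 9.36 w 0.0122 F [ 0.66 -0.83 -2.85]
shares [0. 0. 0.] turn 0
```

View pics/cg.png

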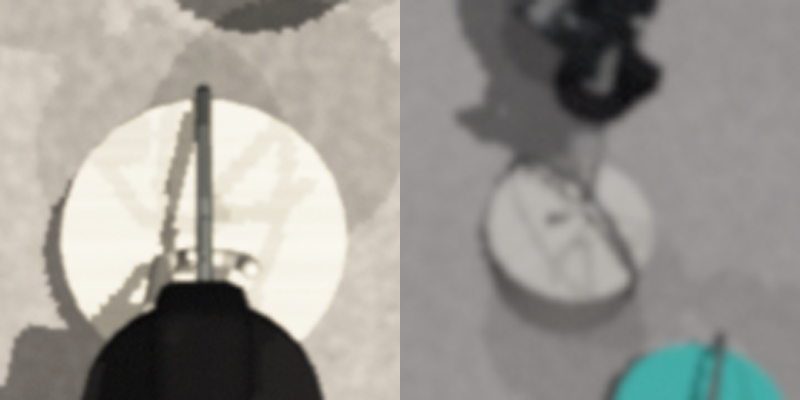

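The bail is clear of the hook, between shank and tip; backing out.

>>> arm_command:
  motion: [0,0,-0.03,0,0,0,-0.08,0,0,0,-0.13,0,0,0,-0.19,0,0,0,-0.25,0,0,0,-0.29,0,0,0,-0.3,0,0,0,-0.3,0]

```text
clock: 20.7
tool_pos: [0.4081, 0.1756, 0.2239]
ee_rot: [[0.163, 0.004, 0.987], [-0.987, -0.002, 0.163], [0.003, -1.0, 0.004]]
ft_force: [0.6, 0.5, -1.9]
gripper_width: 0.0119
```

```bash
python3 - <<'E'
from h import *
look("h",4)
plan((.4496,-.2069,.285),-8.55)
E
```

```text
F mean [ 0.15  0.1  -2.03] std [0.58 0.42 0.67]
scene shift px 0.0 0.0 score 0.975
clock 20.90 tcp [0.4082 0.1756 0.2236] yaw 9.36 w 0.0122 F [ 0.84  0.32 -0.95]
shares [0. 0. 0.] turn 0
clock 20.90 tcp [0.4082 0.1756 0.2236] yaw 9.36 w 0.0122 F [ 0.84  0.32 -0.95]
shares [ 1.5373 -0.241  -0.0847] turn 0.625
```

View pics/wh.png

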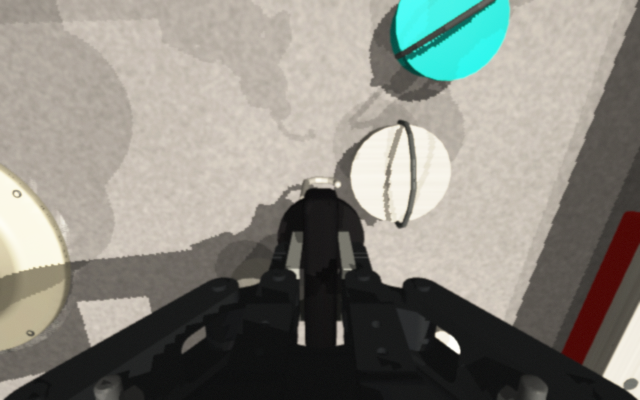

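>>> arm_command:
  motion: [0,-0.08,0,0,0,-0.18,0,0,0.12,-0.24,0,0.1,0.3,-0.24,-0.02,0.25,0.5,-0.24,-0.04,0.4,0.7,-0.24,-0.06,0.55,0.85,-0.24,-0.07,0.625,0.9,-0.24,-0.07,0.625]

```text
clock: 21.9
tool_pos: [0.4275, -0.0509, 0.2842]
ee_rot: [[-0.151, 0.003, 0.988], [-0.988, -0.003, -0.151], [0.002, -1.0, 0.003]]
ft_force: [0.4, -0.2, -1.6]
gripper_width: 0.0119
```

```bash
python3 - <<'E'
from h import *
plan((.4496,-.2069,.285),-8.55)
E
```

```text
clock 21.90 tcp [ 0.4275 -0.0509  0.2842] yaw -8.70 w 0.0119 F [ 0.42 -0.25 -1.59]
shares [ 0.6033 -0.0015  0.1819] turn -0.005
```

>>> arm_command:
  motion: [0.1,0,0.03,0,0.25,0,0.07,0,0.4,0,0.12,0,0.52,0,0.16,0,0.6,0,0.18,0,0.603,0.1,0.18,0,0.603,0.22,0.18,0,0.603,0.268,0.18,0]

```text
clock: 22.9
tool_pos: [0.4491, -0.2062, 0.2162]
ee_rot: [[-0.151, 0.001, 0.989], [-0.989, -0.001, -0.151], [0.001, -1.0, 0.002]]
ft_force: [-0.4, -0.5, -1.7]
gripper_width: 0.0122
```

```bash
python3 - <<'E'
from h import *
i,K,T=cam("wrist","w9.png");np.savez("pics/w9.npz",i=i,K=K,T=T)
i,K,T=cam("scene","s9.png");cv2.imwrite("pics/s9c.png",cv2.resize(i[90:210,220:340,::-1],(600,600),interpolation=cv2.INTER_CUBIC))
plan((.5538,-.2225,.217),-8.55)
E
```

```text
clock 23.00 tcp [ 0.4492 -0.2064  0.217 ] yaw -8.67 w 0.0116 F [-0.34  1.16 -0.95]
shares [0.0005 0.0007 0.4232] turn -0.004
```

View pics/w9.png

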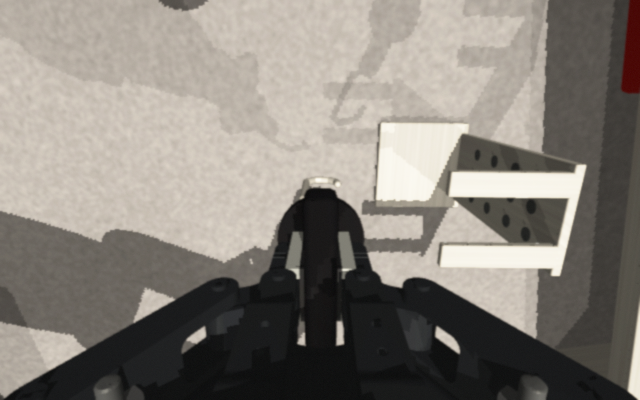

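View pics/s9c.png

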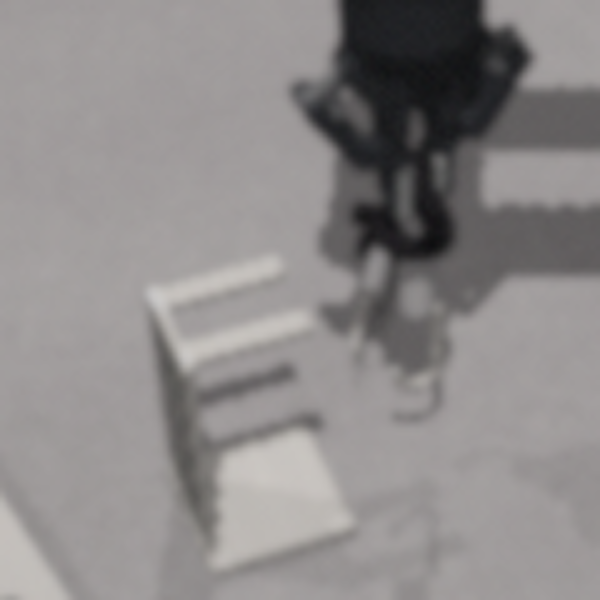

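The hand, scale and slot are as on the way out (prongs at rows 171–197 and 244–268); sliding in along the same line.

>>> arm_command:
  motion: [0,0,0.05,0,0,0,0.12,0,0,0,0.19,0,0,0,0.26,0,0,0,0.33,0,0,0,0.39,0,0,0,0.423,0,0,0,0.423,0]

```text
clock: 24.0
tool_pos: [0.5542, -0.2224, 0.217]
ee_rot: [[-0.15, 0.001, 0.989], [-0.989, -0.002, -0.15], [0.001, -1.0, 0.002]]
ft_force: [0.8, -0.1, -1.7]
gripper_width: 0.0122
```

```bash
python3 - <<'E'
from h import *
i,K,T=cam("wrist","w10.png")
i,K,T=cam("scene","s10.png");cv2.imwrite("pics/s10c.png",cv2.resize(i[110:210,220:320,::-1],(600,600),interpolation=cv2.INTER_CUBIC))
plan((.5538,-.2225,.2025),-8.55)
E
```

```text
clock 24.10 tcp [ 0.5535 -0.2223  0.2172] yaw -8.67 w 0.0123 F [-0.05  0.18 -1.9 ]
shares [0.0005 0.0589 0.001 ] turn -0.004
```

View pics/w10.png

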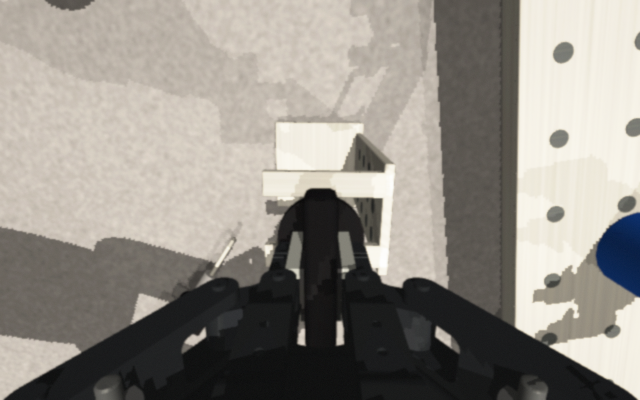

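View pics/s10c.png

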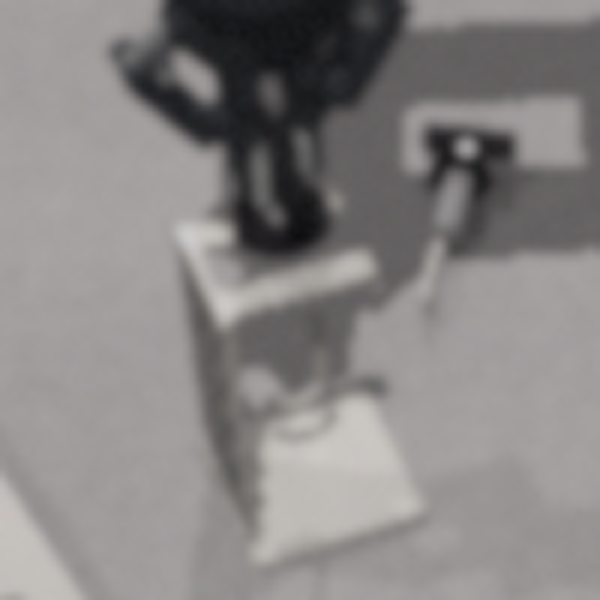

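Both views match the ones from just after lift-off almost pixel for pixel. Lowering onto the prongs.

>>> arm_command:
  motion: [0,0.015,0,0,0,0.03,0,0,0,0.042,0,0,0,0.052,0,0,0,0.058,0,0,0,0.06,0,0,0,0.06,0,0]

```text
clock: 24.98
tool_pos: [0.5536, -0.2223, 0.2023]
ee_rot: [[-0.151, 0.002, 0.989], [-0.989, -0.002, -0.151], [0.001, -1.0, 0.002]]
ft_force: [0.5, -0.1, -2.1]
gripper_width: 0.0127
```

```bash
python3 - <<'E'
from h import *
look("k",4)
E
```

```text
F mean [-0.06  0.25 -1.75] std [0.05 0.68 0.59]
scene shift px 0.0 0.0 score 0.977
clock 25.18 tcp [ 0.5536 -0.2224  0.2023] yaw -8.67 w 0.0119 F [-0.09  0.33 -2.14]
shares [0. 0. 0.] turn 0
```

>>> arm_command:
  motion: [0,0.002,0,0,0,0.005,0,0,0,0.007,0,0,0,0.007,0,0,0,0.007,0,0]

```text
clock: 25.8
tool_pos: [0.5537, -0.2224, 0.2021]
ee_rot: [[-0.151, 0.003, 0.989], [-0.989, -0.003, -0.151], [0.002, -1.0, 0.003]]
ft_force: [-4.7, 2.5, 14.9]
gripper_width: 0.0121
```

```bash
python3 - <<'E'
from h import *
look("k2",6)
E
```

```text
F mean [-4.96  2.52 15.  ] std [0.37 0.69 0.38]
scene shift px 0.0 0.0 score 0.977
clock 26.10 tcp [ 0.5537 -0.2224  0.2021] yaw -8.66 w 0.0123 F [-5.12  3.13 15.12]
shares [0. 0. 0.] turn 0
```

Seated (collar contact at TCP z 0.202, as at the grasp). Releasing.

>>> arm_command:
  motion: [0,0,0,0,0,0,0,0]

```text
clock: 26.35
tool_pos: [0.5538, -0.2224, 0.2021]
ee_rot: [[-0.151, 0.003, 0.989], [-0.989, -0.003, -0.151], [0.002, -1.0, 0.004]]
ft_force: [-0.8, -0.2, 4.2]
gripper_width: 0.012
```

>>> arm_command:
  motion: [0,0,0,0,0,0,0,0,0,0,0,0,0,0,0,0,0,0,0,0,0,0,0,0]
  claw: 0.55
  newtons: 20

```text
clock: 27.1
tool_pos: [0.5538, -0.2225, 0.2022]
ee_rot: [[-0.151, 0.003, 0.989], [-0.989, -0.003, -0.151], [0.002, -1.0, 0.004]]
ft_force: [-1.2, 0.1, -0.4]
gripper_width: 0.0469
```

```bash
python3 - <<'E'
from h import *
i,K,T=cam("wrist","w11.png")
plan((.5538,-.2225,.31),-8.55)
E
```

```text
clock 27.15 tcp [ 0.5538 -0.2224  0.2021] yaw -8.66 w 0.0466 F [-0.31 -0.03 -0.37]
shares [ 0.0012 -0.4314  0.0017] turn -0.004
```

View pics/w11.png

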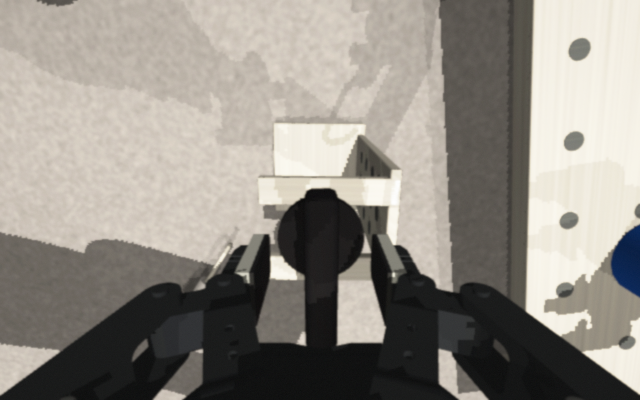

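The pads (columns 268 and 373) are clear of the handle (305–337). Withdrawing straight up.

>>> arm_command:
  motion: [0,-0.04,0,0,0,-0.12,0,0,0,-0.22,0,0,0,-0.32,0,0,0,-0.4,0,0,0,-0.43,0,0,0,-0.43,0,0,0,-0.43,0,0]

```text
clock: 28.15
tool_pos: [0.5533, -0.2221, 0.3088]
ee_rot: [[-0.151, 0.002, 0.989], [-0.989, -0.002, -0.151], [0.002, -1.0, 0.003]]
ft_force: [-0.1, -0.2, -0.1]
gripper_width: 0.0469
```

```bash
python3 - <<'E'
from h import *
look("z",6)
D=np.load("pics/wz.npz");i,K,T=D["i"],D["K"],D["T"]
cv2.imwrite("pics/wzc.png",cv2.resize(i[105:255,255:405,::-1],(600,600),interpolation=cv2.INTER_CUBIC))
m=i.max(2)<50
for v in(158,178,186,190,220,238):
    c=np.where(m[v,285:362])[0]+285;print(v,c.min(),c.max())
i,K,T=cam("top","topz.png")
g0=cv2.cvtColor(np.load("pics/top0.npz")["i"],cv2.COLOR_RGB2GRAY);g1=cv2.cvtColor(i,cv2.COLOR_RGB2GRAY)
for n,b in(("pail",(215,178,263,226)),("tin",(286,232,326,270)),("plate",(298,144,338,184))):
    x0,y0,x1,y1=b;t=cv2.resize(g0[y0:y1,x0:x1],None,fx=8,fy=8,interpolation=cv2.INTER_CUBIC);q=cv2.resize(g1[y0-8:y1+8,x0-8:x1+8],None,fx=8,fy=8,interpolation=cv2.INTER_CUBIC)
    _,s,_,l=cv2.minMaxLoc(cv2.matchTemplate(q,t,cv2.TM_CCOEFF_NORMED));print(n,"shift px",l[0]/8-8,l[1]/8-8,round(s,3))
s=np.load("pics/sz.npz")["i"];cv2.imwrite("pics/szc.png",cv2.resize(s[110:210,220:320,::-1],(600,600),interpolation=cv2.INTER_CUBIC))
E
```

```text
F mean [-0.29 -0.22 -0.21] std [0.68 0.72 0.39]
scene shift px 0.0 0.0 score 0.978
clock 28.45 tcp [ 0.5534 -0.2221  0.3094] yaw -8.66 w 0.0468 F [-1.58 -0.51  0.1 ]
shares [0. 0. 0.] turn 0
158 312 329
178 296 346
186 294 346
190 295 345
220 312 329
238 313 328
pail shift px -0.125 0.0 0.994
tin shift px 0.0 0.0 0.994
plate shift px 0.0 0.0 1.0
```

View pics/wzc.png

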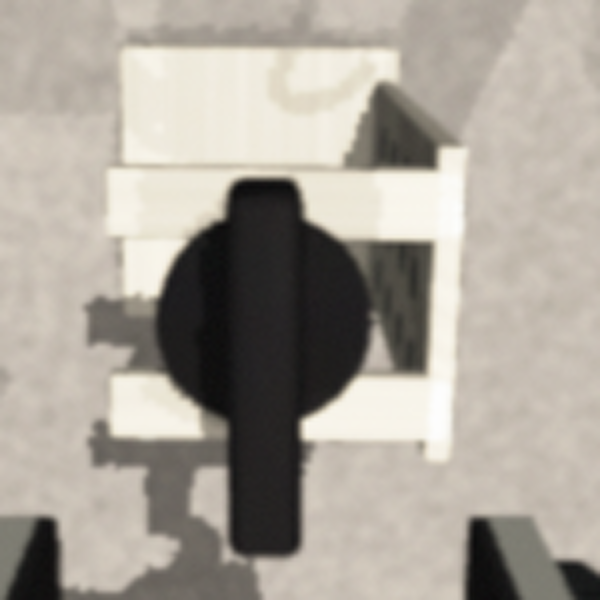

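View pics/szc.png

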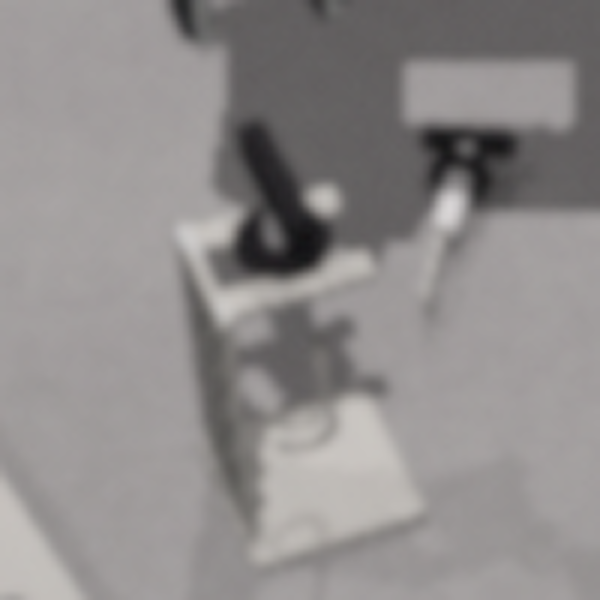

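The scale hangs on both prongs just as at the start (collar 294–346 at row 186), and nothing else has moved. Handing in.

```bash
python3 -c "
from plant import r
print(r.close_job())"
```

```text
the job is handed in; nothing more can be done
None
```

I weighed the pail, set it back, hung the scale in its bracket again and handed the job in after about 28.5 s; no verdict was reported.

**Weighing:** The hook went in under the bail from the robot's side. I raised it in small steps until the force levelled off at about 6 N net, so the pail weighs roughly 0.6 kg. It hung about 15 mm clear of the table and still for around 2.5 s. I then lowered it slowly and unhooked it.

**Last checks:**
- **Pail, tin and pad plate:** They show no shift from the start, within about 0.1 px or 0.3 mm in the top view. The pail stands upright and off the hook.
- **Scale:** It hangs with its collar on both prongs, within about 1 mm of its starting place in the wrist view. I saw the hook back at its slack height in the scene view but did not measure the spring.
- **Gripper:** It is open and about 95 mm above the scale, touching nothing.

**What did not fully agree:**
- **Force and stretch:** The wrist force is noisy, about ±0.6 N. It read about 6.1 N where the hook's rise implied about 5.5 N, so I took the lift height from the images.
- **Lid height:** The size-based estimate ran 3–5 mm low while the pail stood on the table, so I used only its changes.
- **Seating:** The scale was pressed onto the prongs with about 15 N for a moment, then eased before release.

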